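# Wind down the pellet press with its ratchet lever

### The job

Clamp the steel pellet die that stands in the blue hand press: wind the screw clockwise (seen from above) with the orange handle until it comes up firm at the end of its travel, with the brass pad pressed on the die. The lever can only swing between two stop pins, which is too little for the job: when it runs out, lift the lever off its serrations by the red knob, swing it back, let it drop home into the serrations and wind on with the handle. Leave the lever fully dropped home, and do not shift the die or disturb the other things on the bench.

Things in the scene. Friction and masses are not known exactly. Their poses are not given: they have to be found in the camera images.
- press: hand press, fixed: grey bed 120 x 150 x 15 mm (x by y), two columns, blue bridge (x -28 to +48, y -75 to +75, top 113 mm up) with a vertical spindle and a ratchet lever on it. Origin: on the bench under the spindle axis; z up; the handle sweeps over the -x side. Two steel stop pins (tops 154 mm up, at x 22, y +31 and -31 mm) halt a lug on the hub's back, whether lifted or not
- spindle_axis (a point): point fixed on the vertical spindle axis at handle height, 141 mm above the bench; axes as the press's. Around it: a crown of diameter 64 mm with 16 upright steel teeth, 7 mm high with rounded crests, and over it the black hub (diameter 62, top at 145 mm) whose 2 teeth drop between them
- handle_grip (a point): middle of the orange round grip: diameter 16, 65 mm long, level, pointing radially outward, centre 95 mm from the spindle axis. Swings 1.45 rad in all, from 0.725 rad on the -y side of the press's -x direction to 0.725 rad on its +y side; towards +y (clockwise from above) tightens. Hinged at the hub: lifted at the grip it just folds up (to 70 deg). Winding takes about 6 N here, more at a stop; backwards it unwinds unless lifted
- knob_mid (a point): middle of the red round pull knob on top of the lever: diameter 26, height 24 mm, on the spindle axis, 185 mm above the bench with the lever home. Lifting takes 13 to 17 N against a spring; 7 mm clears the teeth. The knob swivels stiffly (0.12 Nm): turned, it carries the lifted lever round, but slips when the lever is held; it cannot wind the screw
- screw (a joint): turn of the spindle in rad, growing as it is wound down (clockwise from above): starts at 0 to 0.45, comes up firm at 2.0, stays where it is left
- lever (a joint): height of the lever over its home, in m: 0 dropped home, engaged, 0.012 lifted to its limit. Teeth are 0.393 rad apart with about 0.09 rad of free play; released on a crest it stays some 4 to 6 mm up, and drops home when it is turned a little further
- die: pellet die to be clamped: loose steel cylinder, diameter 50, height 45 mm, 0.5 kg, standing on the press bed under the brass pad; origin: centre of its underside
- pad: brass pressure pad, diameter 36, height 8 mm, under the ram; origin: centre of its underside; it is sprung and stands 8 mm above the die at screw 0, and goes down 5 mm per rad of the screw
- spare_die: spare pellet die, a bystander: the same steel cylinder as the die (diameter 50, height 45 mm), standing on the bench; origin: centre of its underside
- mortar: white ceramic mortar, a bystander: diameter 84, height 45 mm; origin: centre of its underside
- bottle_a: white plastic bottle with a blue cap, a bystander: diameter 68, height 160 mm; origin: centre of its underside
- bottle_b: white plastic bottle with a blue cap and a label, a bystander: diameter 68, height 160 mm; origin: centre of its underside
- jar: amber glass jar with a black lid, a bystander: diameter 60, height 85 mm; origin: centre of its underside
- mouse: grey computer mouse, a bystander: 100 x 58 x 33 mm; origin: centre of its underside
- spatula: lab spatula lying flat, a bystander: 180 mm long along its x; origin: underside, in its middle
Things that resemble listed ones, but are neither listed nor needed, are in the scene too. Leave any pink look-alike of the die alone.

How it is judged:
By the outcome, as a careful person would: the job done as asked, in the order asked, and still so for the second after the job is handed in, with the robot touching nothing.
It also fails if it takes over 61 s, if anything falls off the work surface, if the arm or the gripper's body presses on something with over 40 N, if the wrist force passes 120 N, or if a joint passes its speed limit or range.

### The arm

A 6-joint arm with a two-finger parallel gripper is mounted at the origin on the work surface. World frame = base frame: x ahead of the robot, y to its left, z up, the work surface at z = 0. Lengths are in mm, angles in degrees, forces in N, time in s.
With the tool pointing down it reaches from about 275 to 750 mm from the base axis. Payload 10.2 kg.
Tool frame: the origin (TCP) lies between the finger pads; the fingertips stand 22 mm ahead of it and the grasp point (between the pads) lies 3 mm ahead of it; z points along the fingers, y is the line along which they close (so a half turn about z gives the same grasp; the last joint's range is limited). The gripper opens to 88 mm and grips with 3 to 60 N. Pads are 18 mm wide; open, the fingers measure 123 mm over their backs; the gripper's body (75 mm by 187 mm) begins 45 mm behind the grasp point.
Start: joints at [62.372, 17.928, 85.812, -0, 76.261, -12.8], TCP at [134.371, 507.519, 260.72] pointing down, gripper open.
Joint ranges: [-168.41, 168.41], [-55.51, 124.54], [10.69, 146.95], [-70.63, 250.63], [1, 178], [-165.06, 165.06]. Speed limits (degrees/s): [136.94, 136.94, 172.46, 180, 180, 180].

### API

Orientations are given as [roll, pitch, yaw] about the fixed x, y, z axes, in that order (R = Rz(yaw) Ry(pitch) Rx(roll)).
In Python, from rig import telemetry, eyes, r gives the robot as it stands.
- The arm moves only by the tool carry_out, never from a script. Its argument "targets" is one flat list of numbers, 7 for each row, row after row: the finger opening in mm, from 0 to 88.1, then the shift along the tool's x, y, z in mm, then the turn, a rotation vector about the tool's x, y, z in degrees. In form: [gripper, tx, ty, tz, wx, wy, wz, gripper, tx, ty, tz, wx, wy, wz, ...]. A call has 1 to 12 rows; each row is the pose to reach, as a shift and turn from the pose commanded when the call began, along the tool's axes at that moment; what a row does not reach only later rows make up. A row lasts 1/10 s, in which the tool goes at most 50 mm and 8.59 degrees, less where a joint would pass 70% of its speed; a pose out of reach is approached as far as the arm can. A call with a gripper value outside its range is refused whole. The fingers move at their own pace and stop on an object; "force" is the grip in N (left out, the last holds). Time passes only in rows, so rows that repeat a pose let the fingers close. It gives the time, the measured TCP pose, the force, the opening and the grip force at its end, in the units of the state.
- telemetry.state(): the state, without advancing time (a new reading comes with each control period).
- eyes.camera(name): name is "scene" or "top" or "wrist"; returns a dict with "color" (400x640x3 uint8, red, green, blue), "fx", "fy", "cx", "cy" (pixels), "R" (3x3) and "t" (3): a world point X has camera coordinates R X + t. Camera axes: x right, y down, z forward; pixel columns grow to the right and rows downward; lengths in mm; the calibration is good to about 2 mm. A picture is of the moment at which its call begins. There is no depth.
- r.job_done(): hands the job in; it is judged then, once.
The state is a dict: "time_s": time; "joint_positions": joint angles; "joint_vel": joint speeds; "joint_efforts": joint torques, N m; "ee_pos": TCP position; "tool_rot": TCP orientation; "contact_force": force on the tool from outside, world axes, zero at the start; "moment": the same for the moment, N m; "gripper_width": finger opening in mm; "gripper_force": force on a finger pad.
Only numpy, scipy, OpenCV 4.12 (cv2) and the standard library are available. Lean on these libraries where they do the work, as an engineer would, in place of code of your own. Each camera call takes 0.05 s, during which the arm holds its last target. There are 200 camera calls.

## Working session

There is one attempt and no reset: what is moved stays moved. The work goes in short steps, Python scripts to look and compute and a tool call to move; the robot and the scene stay as the last step left them, time stands still between calls to the robot, and variables do not carry over. Pictures are saved under pics/ and viewed, at most 10 in all, crops included, and the job is handed in when it is done.

Besides the shell and the picture viewer there is one more tool, called after "Request:" as name(argument=value, ...) on one line, values as JSON. carry_out: Moves the arm, as the interface text tells. Its arguments: {"type":"object","properties":{"targets":{"type":"array"},"force":{"type":"number"}},"required":["targets"]}

```bash
mkdir -p pics; ls; python3 - <<'E'
from rig import telemetry, eyes, r
import cv2, json
s=telemetry.state(); print(s)
for n in ("scene","top"):
    c=eyes.camera(n); cv2.imwrite(f"pics/{n}0.png",c["color"][:,:,::-1])
    print(n,c["fx"],c["cx"],c["cy"],c["R"],c["t"])
E
```

```text
pics
{'time_s': 0.0, 'joint_positions': array([ 6.23722688e+01,  1.79574240e+01,  8.58528286e+01, -1.64878432e-03,
        7.62606457e+01, -1.27990160e+01]), 'joint_vel': array([-0.04500689,  0.08669963, -0.02502291,  0.00436159, -0.01615014,
       -0.02563164]), 'joint_efforts': array([-4.54400270e-04, -4.02212906e+01, -2.52272218e+01,  6.94772392e-02,
        3.52860906e-02, -1.10977817e-04]), 'ee_pos': array([134.27147567, 507.31678223, 260.18685091]), 'tool_rot': array([-1.79930509e+02, -1.41448871e-02,  1.65171669e+02]), 'contact_force': array([-0.21975994, -0.31820448, -0.91014164]), 'moment': array([ 0.01190769, -0.0099665 ,  0.06279031]), 'gripper_force': 0.0, 'gripper_width': 88.22185920712631}
scene 397.76788235735125 314.4542728999287 193.6412010203658 [[ 0.72683104  0.6865975  -0.017335  ]
 [ 0.3674858  -0.41009492 -0.8347313 ]
 [-0.58023342  0.60033826 -0.55038455]] [-396.22938883  -87.26010863 1505.18048256]
top 383.2057327997181 322.5904105273642 202.72884597926065 [[ 0.00677933 -0.99991207 -0.01139732]
 [-0.98689724 -0.0048528  -0.16127707]
 [ 0.16120758  0.01234134 -0.98684335]] [  -7.82080256  554.72131419 1089.27177262]
```

View pics/scene0.png

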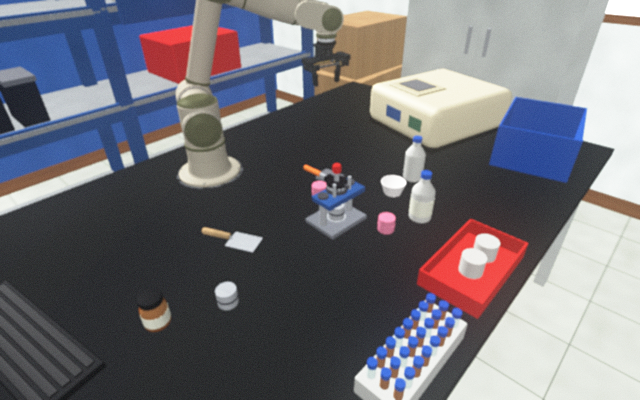

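View pics/top0.png

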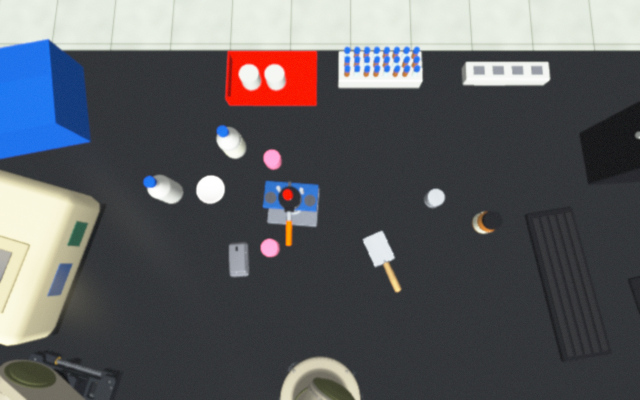

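The scene view shows the press with its red knob at about (337,168). In the top view the knob is at (288,195) and the orange grip runs to (289,245), towards the robot. There is a pink look-alike next to it at (270,248).

```bash
cat > h.py <<'E'
from rig import telemetry, eyes, r
import cv2, numpy as np
def mask(c,kind):
    h=cv2.cvtColor(c["color"],cv2.COLOR_RGB2HSV)
    lo,hi={"red":((0,180,90),(5,255,255)),"orange":((8,170,120),(18,255,255)),"blue":((104,120,60),(116,255,255))}[kind]
    m=cv2.inRange(h,lo,hi)
    if kind=="red": m|=cv2.inRange(h,(175,180,90),(180,255,255))
    return m
def plane(c,uv,z):
    d=c["R"].T@np.array([(uv[0]-c["cx"])/c["fx"],(uv[1]-c["cy"])/c["fy"],1]); o=-c["R"].T@c["t"]
    return o+d*(z-o[2])/d[2]
def blob(c,kind,box):
    m=mask(c,kind); w=np.zeros_like(m); x0,y0,x1,y1=box; w[y0:y1,x0:x1]=m[y0:y1,x0:x1]
    return w
def cen(w):
    q=cv2.moments(w,True); return (q["m10"]/q["m00"],q["m01"]/q["m00"]) if q["m00"] else None
E
python3 - <<'E'
from h import *
t=eyes.camera("top"); s=eyes.camera("scene")
kt=cen(blob(t,"red",(270,180,310,210))); ks=cen(blob(s,"red",(325,155,350,180)))
P=[c["R"].T.dot(np.array([(u[0]-c["cx"])/c["fx"],(u[1]-c["cy"])/c["fy"],1])) for c,u in((t,kt),(s,ks))]
O=[-c["R"].T@c["t"] for c in(t,s)]
A=np.c_[P[0],-P[1]]; l=np.linalg.lstsq(A,O[1]-O[0],rcond=None)[0]
print(kt,ks,O[0]+P[0]*l[0],O[1]+P[1]*l[1],"knob plane185",plane(t,kt,190))
w=blob(t,"orange",(260,205,320,260)); g=cen(w); G=plane(t,g,143); print("grip",g,G)
(_,ax,_)=cv2.fitLine(cv2.findNonZero(w),cv2.DIST_L2,0,.01,.01)[:3] if 0 else (0,cv2.fitLine(cv2.findNonZero(w),cv2.DIST_L2,0,.01,.01).ravel(),0)
a=plane(t,(g[0]+10*ax[0],g[1]+10*ax[1]),143)-plane(t,(g[0]-10*ax[0],g[1]-10*ax[1]),143); print("grip dir",np.degrees(np.arctan2(a[1],a[0])))
b=blob(t,"blue",(255,175,330,215)); R=cv2.minAreaRect(cv2.findNonZero(b)); c=cv2.boxPoints(R)
for p in c: print("bridge",p,plane(t,p,113))
im=t["color"][150:270,230:350,::-1]; cv2.imwrite("pics/crop.png",cv2.resize(im,None,fx=5,fy=5,interpolation=2))
E
```

```text
(287.1458333333333, 194.09375) (336.5, 167.33870967741936) [553.8898252   85.88615125 186.65354557] [554.35836461  86.38842889 186.79442527] knob plane185 [553.26691349  85.52860236 190.        ]
grip (288.09708737864077, 233.45631067961165) [455.21036813  85.68922742 143.        ]
grip dir -0.4829501003563738
bridge [261.72583 207.83757] [528.42918226 163.63651623 113.        ]
bridge [263.74615 179.5533 ] [608.88509709 160.55283013 113.        ]
bridge [318.25378 183.4467 ] [598.3596439   7.1060444 113.       ]
bridge [316.23346 211.73097] [518.29438778  12.01450027 113.        ]
```

View pics/crop.png

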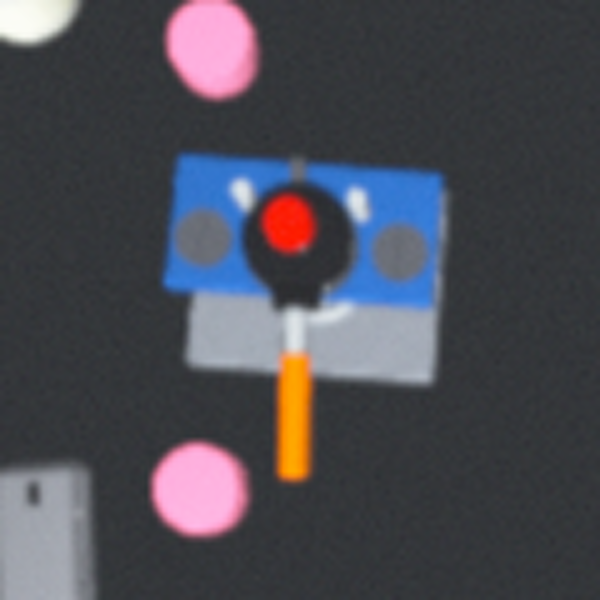

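```bash
cat > plan.py <<'E'
import json,sys,numpy as np
from scipy.spatial.transform import Rotation as Ro
C=np.array([554.,86.])
def load():
    try: return json.load(open("cmd.json"))
    except Exception: return dict(p=[134.371,507.519,260.72],rpy=[180,0,165.172])
def polar(r,th,z): a=np.radians(th); return [C[0]+r*np.cos(a),C[1]+r*np.sin(a),z]
def plan(wps):
    """wps: (grip,[x,y,z],yaw). prints rows for carry_out and stores the final command"""
    c=load(); p0=np.array(c["p"]); R0=Ro.from_euler("xyz",c["rpy"],degrees=True); out=[]
    for g,p,yaw in wps:
        d=np.round(R0.inv().apply(np.array(p)-p0),1)
        w=np.round((R0.inv()*Ro.from_euler("xyz",[180,0,yaw],degrees=True)).as_rotvec(degrees=True),1)
        out+=[g,*d.tolist(),*w.tolist()]
    json.dump(dict(p=(p0+R0.apply(d)).tolist(),rpy=(R0*Ro.from_rotvec(w,degrees=True)).as_euler("xyz",degrees=True).tolist()),open("cmd.json","w"))
    print(len(wps),[0.0 if v==0 else v for v in out])
def arc(g,r,z,t0,t1,n): return [(g,polar(r,t,z),t) for t in np.linspace(t0,t1,n+1)[1:]]
E
python3 - <<'E'
from plan import *
a=polar(100,180,260)
p0=np.array(load()["p"])
plan([(22,list(p0+(np.array(a)-p0)*k/10),165.17+14.83*k/10) for k in range(1,11)]+[(22,a,180)]*2)
plan([(22,polar(100,180,z),180) for z in (225,190,165,150,144,144)])
E
```

```text
12 [22, -41.7, -32.6, 0.1, 0.0, 0.0, -1.5, 22, -83.4, -65.1, 0.1, 0.0, 0.0, -3.0, 22, -125.1, -97.7, 0.2, 0.0, 0.0, -4.4, 22, -166.7, -130.3, 0.3, 0.0, 0.0, -5.9, 22, -208.4, -162.8, 0.4, 0.0, 0.0, -7.4, 22, -250.1, -195.4, 0.4, 0.0, 0.0, -8.9, 22, -291.8, -228.0, 0.5, 0.0, 0.0, -10.4, 22, -333.5, -260.5, 0.6, 0.0, 0.0, -11.9, 22, -375.2, -293.1, 0.6, 0.0, 0.0, -13.3, 22, -416.9, -325.7, 0.7, 0.0, 0.0, -14.8, 22, -416.9, -325.7, 0.7, 0.0, 0.0, -14.8, 22, -416.9, -325.7, 0.7, 0.0, 0.0, -14.8]
6 [22, 0.0, 0.0, 35.0, 0.0, 0.0, 0.0, 22, 0.0, 0.0, 70.0, 0.0, 0.0, 0.0, 22, 0.0, 0.0, 95.0, 0.0, 0.0, 0.0, 22, 0.0, 0.0, 110.0, 0.0, 0.0, 0.0, 22, 0.0, 0.0, 116.0, 0.0, 0.0, 0.0, 22, 0.0, 0.0, 116.0, 0.0, 0.0, 0.0]
```

Request:
carry_out(targets=[22,-83.4,-65.1,0,0,0,-3,22,-166.7,-130.3,0.3,0,0,-5.9,22,-250.1,-195.4,0.4,0,0,-8.9,22,-333.5,-260.5,0.6,0,0,-11.9,22,-416.9,-325.7,0.7,0,0,-14.8,22,-416.9,-325.7,0.7,0,0,-14.8,22,-416.9,-325.7,0.7,0,0,-14.8,22,-416.9,-325.7,0.7,0,0,-14.8,22,-416.9,-325.7,0.7,0,0,-14.8,22,-416.9,-325.7,0.7,0,0,-14.8,22,-416.9,-325.7,0.7,0,0,-14.8,22,-416.9,-325.7,0.7,0,0,-14.8], force=10)

```text
time_s: 1.4
ee_pos: [455.4, 83.5, 259.6]
tool_rot: [-180.0, -0.0, 179.7]
contact_force: [-0.6, -0.2, 0.2]
gripper_width: 21.8
gripper_force: 0.0
```

```bash
python3 - <<'E'
from h import *
c=eyes.camera("wrist"); cv2.imwrite("pics/w1.png",c["color"][:,:,::-1]); s=telemetry.state(); print(s["ee_pos"],s["tool_rot"],s["gripper_width"])
for k,z in(("orange",143),("red",190)):
    w=blob(c,k,(0,0,640,400)); u=cen(w); print(k,u,u and plane(c,u,z), w.sum()/255)
E
```

```text
[454.3500202   85.06190967 259.61811125] [ 1.79988972e+02 -5.42741649e-02  1.79822454e+02] 22.053758518915583
orange (322.4088669950739, 191.67733990147784) [453.49359907  84.77040422 143.        ] 406.0
red (324.40989847715736, 330.3895939086294) [547.3788619   85.70692096 190.        ] 788.0
```

View pics/w1.png

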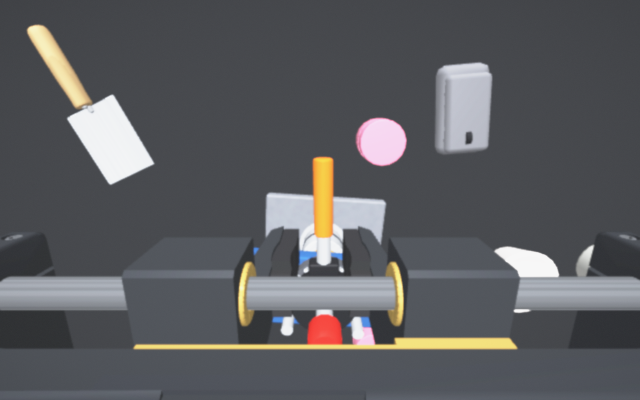

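The wrist view shows the grip in line between the fingers at (322,192), and the knob behind it at (324,330). I'll descend and straddle the grip.

Request:
carry_out(targets=[22,0,0,35,0,0,0,22,0,0,70,0,0,0,22,0,0,95,0,0,0,22,0,0,110,0,0,0,22,0,0,116,0,0,0,22,0,0,116,0,0,0])

```text
time_s: 2.05
ee_pos: [453.5, 86.8, 143.9]
tool_rot: [180.0, -0.1, -180.0]
contact_force: [-0.1, 0.6, 0.7]
gripper_width: 21.9
gripper_force: 0.0
```

```bash
python3 - <<'E'
from plan import *
plan(arc(22,100,144,180,144,8)+[(22,polar(100,144,144),144)])
E
```

```text
9 [22, -0.3, 7.9, 0.0, 0.0, 0.0, 4.5, 22, -1.2, 15.7, 0.0, 0.0, 0.0, 9.0, 22, -2.7, 23.4, 0.0, 0.0, 0.0, 13.5, 22, -4.8, 30.9, 0.0, 0.0, 0.0, 18.0, 22, -7.6, 38.3, 0.0, 0.0, 0.0, 22.5, 22, -10.8, 45.4, 0.0, 0.0, 0.0, 27.0, 22, -14.7, 52.3, 0.0, 0.0, 0.0, 31.5, 22, -19.0, 58.8, 0.0, 0.0, 0.0, 36.0, 22, -19.0, 58.8, 0.0, 0.0, 0.0, 36.0]
```

Request:
carry_out(targets=[22,-0.3,7.9,0,0,0,4.5,22,-1.2,15.7,0,0,0,9,22,-2.7,23.4,0,0,0,13.5,22,-4.8,30.9,0,0,0,18,22,-7.6,38.3,0,0,0,22.5,22,-10.8,45.4,0,0,0,27,22,-14.7,52.3,0,0,0,31.5,22,-19,58.8,0,0,0,36,22,-19,58.8,0,0,0,36])

```text
time_s: 2.95
ee_pos: [473.3, 145.2, 144.9]
tool_rot: [180.0, 0.1, 144.0]
contact_force: [-0.8, -3.8, -0.7]
gripper_width: 22.0
gripper_force: 1.4
```

```bash
python3 - <<'E'
from plan import *
plan(arc(22,100,144,144,134,4)+[(22,polar(100,134,144),134)]*2)
E
```

```text
6 [22, -0.1, 4.4, 0.0, 0.0, 0.0, 2.5, 22, -0.4, 8.7, 0.0, 0.0, 0.0, 5.0, 22, -0.9, 13.1, 0.0, 0.0, 0.0, 7.5, 22, -1.5, 17.4, 0.0, 0.0, 0.0, 10.0, 22, -1.5, 17.4, 0.0, 0.0, 0.0, 10.0, 22, -1.5, 17.4, 0.0, 0.0, 0.0, 10.0]
```

Request:
carry_out(targets=[22,-0.1,4.4,0,0,0,2.5,22,-0.4,8.7,0,0,0,5,22,-0.9,13.1,0,0,0,7.5,22,-1.5,17.4,0,0,0,10,22,-1.5,17.4,0,0,0,10])

```text
time_s: 3.45
ee_pos: [484.4, 157.9, 144.5]
tool_rot: [-180.0, 0.0, 134.1]
contact_force: [-1.4, -3.4, -0.5]
gripper_width: 21.8
gripper_force: 1.8
```

```bash
python3 - <<'E'
from h import *
s=telemetry.state(); print(s["ee_pos"],s["contact_force"])
d=s["ee_pos"][:2]-[554,86]; print(np.degrees(np.arctan2(d[1],d[0])))
t=eyes.camera("top")
w=blob(t,"orange",(230,190,320,260)); G=plane(t,cen(w),143); d=G[:2]-[554,86];print("grip",cen(w),G,np.degrees(np.arctan2(d[1],d[0])),w.sum()/255)
from plan import *
plan(arc(22,100,144,134,131,2)+[(22,polar(100,131,144),131)]*2)
E
```

```text
[484.39213253 157.8698403  144.52875753] [-1.4393587  -3.39484535 -0.5453575 ]
134.08402208561628Traceback (most recent call last):
  File "<stdin>", line 5, in <module>
  File "h.py", line 10, in plane
    d=c["R"].T@np.array([(uv[0]-c["cx"])/c["fx"],(uv[1]-c["cy"])/c["fy"],1]); o=-c["R"].T@c["t"]
                          ~~^^^
TypeError: 'NoneType' object is not subscriptable
```

```bash
python3 - <<'E'
from plan import *
plan(arc(22,100,144,134,130,4)+[(22,polar(100,130,144),130)]*1)
E
```

```text
5 [22, 0.0, 1.7, 0.0, 0.0, 0.0, 1.0, 22, -0.1, 3.5, 0.0, 0.0, 0.0, 2.0, 22, -0.2, 5.2, 0.0, 0.0, 0.0, 3.0, 22, -0.3, 7.0, 0.0, 0.0, 0.0, 4.0, 22, -0.3, 7.0, 0.0, 0.0, 0.0, 4.0]
```

Request:
carry_out(targets=[22,0,1.7,0,0,0,1,22,-0.1,3.5,0,0,0,2,22,-0.2,5.2,0,0,0,3,22,-0.3,7,0,0,0,4,22,-0.3,7,0,0,0,4])

```text
time_s: 4.0
ee_pos: [489.3, 162.2, 144.0]
tool_rot: [-179.9, -0.0, 130.0]
contact_force: [-5.4, -6.6, 2.5]
gripper_width: 22.3
gripper_force: 4.1
```

```bash
python3 - <<'E'
from h import *
s=telemetry.state(); print(s["contact_force"],s["moment"])
d=s["ee_pos"][:2]-[554,86]; print(np.hypot(*d),np.degrees(np.arctan2(d[1],d[0])))
from plan import *
# back off to centre, rise, go over the knob at yaw 135, fingers at z 240
plan(arc(24,100,144,130,132,1)+[(30,polar(100,132,180),132),(44,polar(100,132,215),132),(44,polar(70,132,240),132),(44,polar(35,132,240),135),(44,polar(0,132,240),135),(44,polar(0,132,240),135)])
E
```

```text
[-5.39861274 -6.63047099  2.54948539] [-1.11439888  0.82664861  0.05609817]
99.95407944920157 130.3258269267273
7 [24, 0.0, -3.5, 0.0, 0.0, 0.0, -2.0, 30, 0.0, -3.5, -36.0, 0.0, 0.0, -2.0, 44, 0.0, -3.5, -71.0, 0.0, 0.0, -2.0, 44, -30.0, -2.5, -96.0, 0.0, 0.0, -2.0, 44, -65.0, -1.2, -96.0, 0.0, 0.0, -5.0, 44, -100.0, 0.0, -96.0, 0.0, 0.0, -5.0, 44, -100.0, 0.0, -96.0, 0.0, 0.0, -5.0]
```

Request:
carry_out(targets=[24,0,-3.5,0,0,0,-2,30,0,-3.5,-36,0,0,-2,44,0,-3.5,-71,0,0,-2,44,-30,-2.5,-96,0,0,-2,44,-65,-1.2,-96,0,0,-5,44,-100,0,-96,0,0,-5,44,-100,0,-96,0,0,-5])

```text
time_s: 4.7
ee_pos: [556.0, 83.7, 239.9]
tool_rot: [179.9, 0.1, 134.8]
contact_force: [-0.4, 0.7, -0.1]
gripper_width: 43.9
gripper_force: 0.0
```

```bash
python3 - <<'E'
from h import *
s=telemetry.state(); print(s["ee_pos"],s["tool_rot"])
c=eyes.camera("wrist"); cv2.imwrite("pics/w2.png",c["color"][:,:,::-1])
for k,z in(("orange",143),("red",190)):
    w=blob(c,k,(0,0,640,400)); u=cen(w); print(k,u,u and plane(c,u,z), w.sum()/255)
from plan import *
P=polar(0,0,0)[:2]
plan([(44,P+[z],135) for z in (215,200,190)]+[(20,P+[188],135)]*5)
E
```

```text
[556.04440254  83.71976226 239.94548642] [1.79913211e+02 5.93169095e-02 1.34788023e+02]
orange (320.86799276672696, 53.9789029535865) [485.22975699 156.57584679 143.        ] 1659.0
red (379.49360865290066, 230.59636184857425) [585.30332091 106.01350051 190.        ] 2034.0
8 [44, 0.0, 0.0, 25.0, 0.0, 0.0, 0.0, 44, 0.0, 0.0, 40.0, 0.0, 0.0, 0.0, 44, 0.0, 0.0, 50.0, 0.0, 0.0, 0.0, 20, 0.0, 0.0, 52.0, 0.0, 0.0, 0.0, 20, 0.0, 0.0, 52.0, 0.0, 0.0, 0.0, 20, 0.0, 0.0, 52.0, 0.0, 0.0, 0.0, 20, 0.0, 0.0, 52.0, 0.0, 0.0, 0.0, 20, 0.0, 0.0, 52.0, 0.0, 0.0, 0.0]
```

View pics/w2.png

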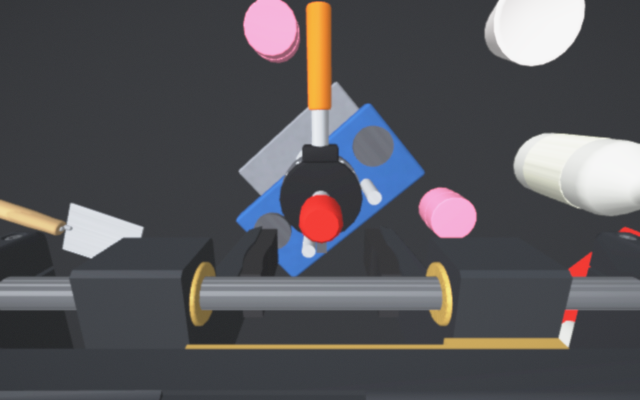

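The wrist view shows the handle at about 134°, at its stop. The knob is at (320,218), centred between the fingers. Next I'll grasp the knob.

Request:
carry_out(targets=[44,0,0,25,0,0,0,44,0,0,40,0,0,0,44,0,0,50,0,0,0,44,0,0,52,0,0,0,20,0,0,52,0,0,0,20,0,0,52,0,0,0,20,0,0,52,0,0,0,20,0,0,52,0,0,0], force=40)

```text
time_s: 5.55
ee_pos: [554.3, 86.0, 188.8]
tool_rot: [179.9, 0.1, 135.0]
contact_force: [-0.7, 0.3, 3.8]
gripper_width: 24.9
gripper_force: 40.0
```

```bash
python3 - <<'E'
from plan import *
P=polar(0,0,0)[:2]
plan([(20,P+[z],135) for z in (191,194,197,198.5,198.5)])
E
```

```text
5 [20, 0.0, 0.0, -3.0, 0.0, 0.0, 0.0, 20, 0.0, 0.0, -6.0, 0.0, 0.0, 0.0, 20, 0.0, 0.0, -9.0, 0.0, 0.0, 0.0, 20, 0.0, 0.0, -10.5, 0.0, 0.0, 0.0, 20, 0.0, 0.0, -10.5, 0.0, 0.0, 0.0]
```

Request:
carry_out(targets=[20,0,0,-3,0,0,0,20,0,0,-6,0,0,0,20,0,0,-9,0,0,0,20,0,0,-10.5,0,0,0,20,0,0,-10.5,0,0,0])

```text
time_s: 6.05
ee_pos: [553.7, 86.0, 198.0]
tool_rot: [-179.9, -0.1, 135.0]
contact_force: [2.5, 0.8, -16.5]
gripper_width: 24.5
gripper_force: 40.0
```

```bash
python3 - <<'E'
from plan import *
P=polar(0,0,198.5)
plan([(20,P,y) for y in np.linspace(135,221,13)[1:]])
E
```

```text
12 [20, 0.0, 0.0, 0.0, 0.0, 0.0, -7.2, 20, 0.0, 0.0, 0.0, 0.0, 0.0, -14.4, 20, 0.0, 0.0, 0.0, 0.0, 0.0, -21.5, 20, 0.0, 0.0, 0.0, 0.0, 0.0, -28.7, 20, 0.0, 0.0, 0.0, 0.0, 0.0, -35.9, 20, 0.0, 0.0, 0.0, 0.0, 0.0, -43.0, 20, 0.0, 0.0, 0.0, 0.0, 0.0, -50.2, 20, 0.0, 0.0, 0.0, 0.0, 0.0, -57.4, 20, 0.0, 0.0, 0.0, 0.0, 0.0, -64.5, 20, 0.0, 0.0, 0.0, 0.0, 0.0, -71.7, 20, 0.0, 0.0, 0.0, 0.0, 0.0, -78.9, 20, 0.0, 0.0, 0.0, 0.0, 0.0, -86.0]
```

Request:
carry_out(targets=[20,0,0,0,0,0,-7.2,20,0,0,0,0,0,-14.4,20,0,0,0,0,0,-21.6,20,0,0,0,0,0,-28.8,20,0,0,0,0,0,-36,20,0,0,0,0,0,-43.2,20,0,0,0,0,0,-50.4,20,0,0,0,0,0,-57.6,20,0,0,0,0,0,-64.8,20,0,0,0,0,0,-70,20,0,0,0,0,0,-70])

```text
time_s: 7.15
ee_pos: [553.6, 85.9, 197.9]
tool_rot: [180.0, -0.1, -155.0]
contact_force: [3.2, -0.5, -16.3]
gripper_width: 24.5
gripper_force: 40.0
```

```bash
python3 - <<'E'
from h import *
from plan import *
s=telemetry.state(); print(s["ee_pos"],s["tool_rot"],s["contact_force"],s["moment"])
c=eyes.camera("wrist"); w=blob(c,"orange",(250,0,400,180)); u=cen(w); G=plane(c,u,153); d=G[:2]-[554,86]; print(u,G,np.degrees(np.arctan2(d[1],d[0])))
t=eyes.camera("top"); w=blob(t,"orange",(270,205,350,260)); u=cen(w); print(u, w.sum()/255)
if u: G=plane(t,u,153); d=G[:2]-[554,86]; print(G,np.degrees(np.arctan2(d[1],d[0])))
json.dump(dict(p=[554,86,198.5],rpy=[180,0,205]),open("cmd.json","w"))
E
```

```text
[553.61497374  85.87390839 197.94140865] [ 1.79969580e+02 -8.86458067e-02 -1.54986749e+02] [  3.16958698  -0.5399136  -16.30264588] [ 0.07398545 -0.4120063  -0.02291934]
(312.40894568690095, 54.507188498402556) [471.13934953  42.28134114 153.        ] -152.18312471098034
(305.6385542168675, 232.7710843373494) 83.0
[456.47611101  38.31644178 153.        ] -153.94403312510022
```

Request:
carry_out(targets=[20,0,0,3,0,0,0,20,0,0,5,0,0,0,20,0,0,7,0,0,0,20,0,0,8.5,0,0,0,20,0,0,9.7,0,0,0,20,0,0,9.7,0,0,0])

```text
time_s: 7.85
ee_pos: [554.1, 86.0, 189.1]
tool_rot: [-180.0, 0.0, -155.0]
contact_force: [0.6, 0.0, -10.0]
gripper_width: 24.8
gripper_force: 40.0
```

```bash
python3 - <<'E'
from h import *
from plan import *
s=telemetry.state(); print(s["ee_pos"],s["contact_force"],s["moment"])
json.dump(dict(p=[554,86,188.8],rpy=[180,0,205]),open("cmd.json","w"))
E
```

```text
[554.06971883  85.98538916 189.08273752] [ 0.61780907  0.02122674 -9.96757202] [-0.00564319 -0.05927137 -0.075084  ]
```

Request:
carry_out(targets=[20,0,0,1,0,0,0,20,0,0,1,0,0,0])

```text
time_s: 8.05
ee_pos: [554.3, 86.0, 188.9]
tool_rot: [-180.0, 0.1, -155.0]
contact_force: [-2.7, 0.1, -0.6]
gripper_width: 24.8
gripper_force: 40.0
```

```bash
python3 - <<'E'
from h import *
from plan import *
s=telemetry.state(); print(s["ee_pos"],s["contact_force"],s["moment"])
json.dump(dict(p=[554,86,187.8],rpy=[180,0,205]),open("cmd.json","w"))
P=polar(0,0,0)[:2]
plan([(44,P+[188.8],205)]*3+[(44,P+[215],205),(44,P+[240],205),(30,polar(40,205,255),205),(28,polar(80,205,255),205),(28,polar(105,205,255),205),(28,polar(105,205,255),205),(28,polar(105,205,255),205)])
E
```

```text
[554.33439777  86.01233649 188.87888466] [-2.65555352  0.10819218 -0.60855477] [ 0.12524892  0.26787216 -0.09312183]
10 [44, 0.0, 0.0, -1.0, 0.0, 0.0, 0.0, 44, 0.0, 0.0, -1.0, 0.0, 0.0, 0.0, 44, 0.0, 0.0, -1.0, 0.0, 0.0, 0.0, 44, 0.0, 0.0, -27.2, 0.0, 0.0, 0.0, 44, 0.0, 0.0, -52.2, 0.0, 0.0, 0.0, 30, 40.0, 0.0, -67.2, 0.0, 0.0, 0.0, 28, 80.0, 0.0, -67.2, 0.0, 0.0, 0.0, 28, 105.0, 0.0, -67.2, 0.0, 0.0, 0.0, 28, 105.0, 0.0, -67.2, 0.0, 0.0, 0.0, 28, 105.0, 0.0, -67.2, 0.0, 0.0, 0.0]
```

Firmly seated: the height has returned to 188.9 and the vertical force is about 0. I'll release and move over the handle.

Request:
carry_out(targets=[44,0,0,-1,0,0,0,44,0,0,-1,0,0,0,44,0,0,-1,0,0,0,44,0,0,-27.2,0,0,0,44,0,0,-52.2,0,0,0,30,40,0,-67.2,0,0,0,28,80,0,-67.2,0,0,0,28,105,0,-67.2,0,0,0,28,105,0,-67.2,0,0,0,28,105,0,-67.2,0,0,0])

```text
time_s: 9.05
ee_pos: [459.3, 41.6, 255.6]
tool_rot: [-180.0, 0.1, -155.1]
contact_force: [0.4, -0.0, -0.4]
gripper_width: 27.9
gripper_force: 0.0
```

```bash
python3 - <<'E'
from h import *
from plan import *
s=telemetry.state(); print(s["ee_pos"],s["tool_rot"])
c=eyes.camera("wrist"); cv2.imwrite("pics/w3.png",c["color"][:,:,::-1])
w=blob(c,"orange",(200,0,450,300)); u=cen(w); G=plane(c,u,143); d=G[:2]-[554,86]; th=np.degrees(np.arctan2(d[1],d[0]))%360; print(u,G,th)
th=round(th,1)
plan([(28,polar(105,th,255),th),(28,polar(102,th,215),th),(28,polar(100,th,175),th),(26,polar(100,th,150),th),(26,polar(100,th,144),th),(22,polar(100,th,144),th),(22,polar(100,th,144),th)])
E
```

```text
[459.28812222  41.55059789 255.59151367] [-1.79951175e+02  8.08988142e-02 -1.55059191e+02]
(317.5594855305466, 198.71061093247587) [463.13414491  39.942431   143.        ] 206.87927983781657
7 [28, -0.1, -3.5, 0.0, 0.0, 0.0, -1.9, 28, -3.1, -3.4, 40.0, 0.0, 0.0, -1.9, 28, -5.1, -3.3, 80.0, 0.0, 0.0, -1.9, 26, -5.1, -3.3, 105.0, 0.0, 0.0, -1.9, 26, -5.1, -3.3, 111.0, 0.0, 0.0, -1.9, 22, -5.1, -3.3, 111.0, 0.0, 0.0, -1.9, 22, -5.1, -3.3, 111.0, 0.0, 0.0, -1.9]
```

View pics/w3.png

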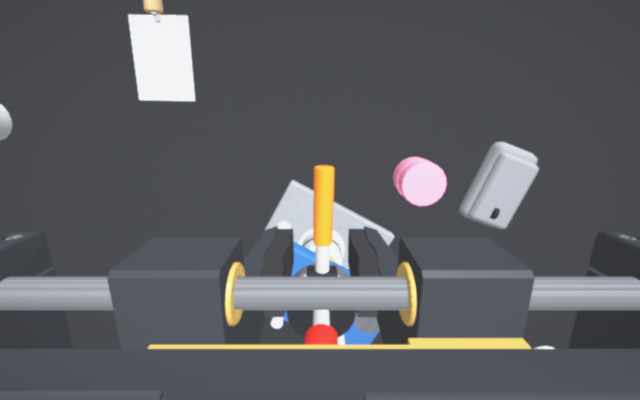

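The wrist view shows the grip at (323,205), in line with the tool. The gold rings biased the mask, so I'll descend straight at 205°.

Request:
carry_out(targets=[26,-3,0,40,0,0,0,26,-5,0,80,0,0,0,26,-5,0,105,0,0,0,26,-5,0,111,0,0,0,22,-5,0,111,0,0,0,22,-5,0,111,0,0,0], force=10)

```text
time_s: 9.7
ee_pos: [464.3, 43.8, 145.2]
tool_rot: [-179.9, 0.1, -155.0]
contact_force: [-0.2, -0.4, -0.4]
gripper_width: 21.8
gripper_force: 0.0
```

```bash
python3 - <<'E'
from plan import *
json.dump(dict(p=polar(100,205,144),rpy=[180,0,205]),open("cmd.json","w"))
plan(arc(22,100,144,205,155,11))
E
```

```text
11 [22, -0.3, 7.9, 0.0, 0.0, 0.0, 4.5, 22, -1.3, 15.8, 0.0, 0.0, 0.0, 9.1, 22, -2.8, 23.6, 0.0, 0.0, 0.0, 13.6, 22, -5.0, 31.2, 0.0, 0.0, 0.0, 18.2, 22, -7.8, 38.6, 0.0, 0.0, 0.0, 22.7, 22, -11.1, 45.8, 0.0, 0.0, 0.0, 27.3, 22, -15.0, 52.7, 0.0, 0.0, 0.0, 31.8, 22, -19.5, 59.3, 0.0, 0.0, 0.0, 36.4, 22, -24.4, 65.5, 0.0, 0.0, 0.0, 40.9, 22, -29.9, 71.3, 0.0, 0.0, 0.0, 45.5, 22, -35.7, 76.6, 0.0, 0.0, 0.0, 50.0]
```

Request:
carry_out(targets=[22,-0.3,7.9,0,0,0,4.5,22,-1.3,15.8,0,0,0,9.1,22,-2.8,23.6,0,0,0,13.6,22,-5,31.2,0,0,0,18.2,22,-7.8,38.6,0,0,0,22.7,22,-11.1,45.8,0,0,0,27.3,22,-15,52.7,0,0,0,31.8,22,-19.5,59.3,0,0,0,36.4,22,-24.4,65.5,0,0,0,40.9])

```text
time_s: 10.6
ee_pos: [458.7, 113.2, 145.5]
tool_rot: [-180.0, 0.2, 163.9]
contact_force: [0.1, -4.5, -0.5]
gripper_width: 22.1
gripper_force: 2.6
```

```bash
python3 - <<'E'
from plan import *
json.dump(dict(p=polar(100,164.1,144),rpy=[180,0,164.1]),open("cmd.json","w"))
plan(arc(22,100,144,164.1,154.1,4)+[(22,polar(100,154.1,144),154.1)])
plan(arc(22,100,144,154.1,144.1,4)+[(22,polar(100,144.1,144),144.1)])
plan(arc(22,100,144,144.1,134.1,4)+[(22,polar(100,134.1,144),134.1)])
E
```

```text
5 [22, -0.1, 4.4, 0.0, 0.0, 0.0, 2.5, 22, -0.4, 8.7, 0.0, 0.0, 0.0, 5.0, 22, -0.9, 13.1, 0.0, 0.0, 0.0, 7.5, 22, -1.5, 17.4, 0.0, 0.0, 0.0, 10.0, 22, -1.5, 17.4, 0.0, 0.0, 0.0, 10.0]
5 [22, -0.1, 4.3, 0.0, 0.0, 0.0, 2.5, 22, -0.4, 8.7, 0.0, 0.0, 0.0, 5.0, 22, -0.9, 13.0, 0.0, 0.0, 0.0, 7.5, 22, -1.5, 17.3, 0.0, 0.0, 0.0, 10.0, 22, -1.5, 17.3, 0.0, 0.0, 0.0, 10.0]
5 [22, -0.1, 4.4, 0.0, 0.0, 0.0, 2.5, 22, -0.4, 8.8, 0.0, 0.0, 0.0, 5.0, 22, -0.9, 13.1, 0.0, 0.0, 0.0, 7.5, 22, -1.6, 17.4, 0.0, 0.0, 0.0, 10.0, 22, -1.6, 17.4, 0.0, 0.0, 0.0, 10.0]
```

Winding is at about 4.5 N. I'll carry on in small steps and watch the force.

Request:
carry_out(targets=[22,-0.1,4.4,0,0,0,2.5,22,-0.4,8.7,0,0,0,5,22,-0.9,13.1,0,0,0,7.5,22,-1.5,17.4,0,0,0,10,22,-1.5,17.4,0,0,0,10])

```text
time_s: 11.1
ee_pos: [464.9, 129.6, 145.4]
tool_rot: [180.0, 0.2, 154.1]
contact_force: [0.5, -4.1, 0.1]
gripper_width: 22.1
gripper_force: 1.9
```

Request:
carry_out(targets=[22,-0.1,4.3,0,0,0,2.5,22,-0.4,8.7,0,0,0,5,22,-0.9,13,0,0,0,7.5,22,-1.5,17.3,0,0,0,10,22,-1.5,17.3,0,0,0,10])

```text
time_s: 11.6
ee_pos: [473.3, 143.8, 144.9]
tool_rot: [-179.9, 0.1, 144.1]
contact_force: [-1.2, -8.4, 1.3]
gripper_width: 22.0
gripper_force: 4.1
```

Request:
carry_out(targets=[22,0,2.2,0,0,0,1.3,22,-0.1,4.4,0,0,0,2.5,22,-0.1,4.4,0,0,0,2.5])

```text
time_s: 11.9
ee_pos: [474.9, 145.9, 144.4]
tool_rot: [-179.7, 0.1, 141.7]
contact_force: [-7.0, -18.9, 2.1]
gripper_width: 22.1
gripper_force: 9.8
```

```bash
python3 - <<'E'
from plan import *
json.dump(dict(p=polar(100,141.6,144),rpy=[180,0,141.6]),open("cmd.json","w"))
plan(arc(22,100,144,141.6,138.6,3)+[(22,polar(100,138.6,144),138.6)])
plan(arc(22,100,144,138.6,134.6,4)+[(22,polar(100,134.6,144),134.6)])
plan(arc(22,100,144,134.6,130.6,4)+[(22,polar(100,130.6,144),130.6)])
E
```

```text
4 [22, 0.0, 1.7, 0.0, 0.0, 0.0, 1.0, 22, -0.1, 3.5, 0.0, 0.0, 0.0, 2.0, 22, -0.1, 5.2, 0.0, 0.0, 0.0, 3.0, 22, -0.1, 5.2, 0.0, 0.0, 0.0, 3.0]
5 [22, -0.1, 1.8, 0.0, 0.0, 0.0, 1.0, 22, -0.1, 3.5, 0.0, 0.0, 0.0, 2.0, 22, -0.2, 5.3, 0.0, 0.0, 0.0, 3.0, 22, -0.3, 7.0, 0.0, 0.0, 0.0, 4.0, 22, -0.3, 7.0, 0.0, 0.0, 0.0, 4.0]
5 [22, 0.0, 1.8, 0.0, 0.0, 0.0, 1.0, 22, 0.0, 3.5, 0.0, 0.0, 0.0, 2.0, 22, -0.1, 5.2, 0.0, 0.0, 0.0, 3.0, 22, -0.2, 7.0, 0.0, 0.0, 0.0, 4.0, 22, -0.2, 7.0, 0.0, 0.0, 0.0, 4.0]
```

Request:
carry_out(targets=[22,0,1,0,0,0,0.6,22,0,2,0,0,0,1.2,22,0,2,0,0,0,1.2,22,0,2,0,0,0,1.2])

```text
time_s: 12.3
ee_pos: [476.1, 147.1, 144.4]
tool_rot: [-179.7, 0.1, 140.5]
contact_force: [-6.9, -19.4, 2.1]
gripper_width: 25.3
gripper_force: 10.3
```

```bash
python3 - <<'E'
from h import *
s=telemetry.state(); print(s["ee_pos"],s["contact_force"])
d=s["ee_pos"][:2]-[554,86]; print(np.hypot(*d),np.degrees(np.arctan2(d[1],d[0])))
c=eyes.camera("scene")["color"][150:250,280:400,::-1]; cv2.imwrite("pics/s2.png",cv2.resize(c,None,fx=6,fy=6,interpolation=2))
E
```

```text
[476.14894853 147.13452542 144.41530834] [ -6.89756247 -19.38650958   2.05541866]
98.98594047786442 141.85832011957737
```

View pics/s2.png

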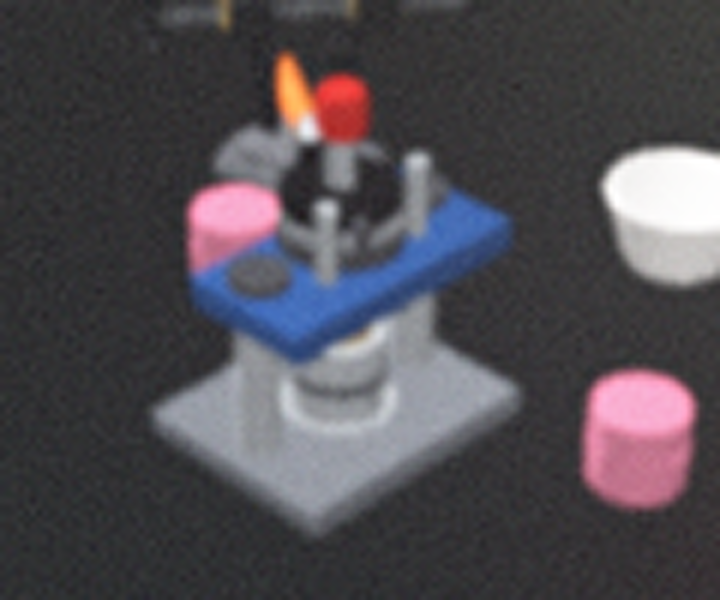

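The picture shows the press upright, the handle near its end and the pad down on the die. The finger gave way at its 10 N limit, so I'll push once more with a stiffer grip to confirm the screw is firm.

Request:
carry_out(targets=[22,0,0,0,0,0,0,22,0,0,0,0,0,0,22,0,0,0,0,0,0,22,0,0,0,0,0,0], force=18)

```text
time_s: 12.75
ee_pos: [475.6, 146.7, 144.2]
tool_rot: [-179.5, 0.0, 140.5]
contact_force: [-8.9, -23.6, 2.9]
gripper_width: 22.0
gripper_force: 12.5
```

```bash
python3 - <<'E'
from h import *
s=telemetry.state(); print(s["ee_pos"],s["contact_force"],s["gripper_width"])
d=s["ee_pos"][:2]-[554,86]; print(np.hypot(*d),np.degrees(np.arctan2(d[1],d[0])))
E
```

```text
[475.62159912 146.65181503 144.2310207 ] [ -8.94247899 -23.56398916   2.89130361] 21.96631789579985
99.10507752377227 142.266103063206
```

Request:
carry_out(targets=[22,0,1,0,0,0,0.6,22,0,2,0,0,0,1.1,22,0,2,0,0,0,1.1,22,0,2,0,0,0,1.1])

```text
time_s: 13.15
ee_pos: [476.4, 147.5, 144.0]
tool_rot: [-179.4, 0.0, 139.4]
contact_force: [-11.9, -28.9, 3.1]
gripper_width: 22.4
gripper_force: 15.3
```

```bash
python3 - <<'E'
from h import *
s=telemetry.state(); print(s["ee_pos"],s["contact_force"],s["gripper_width"])
d=s["ee_pos"][:2]-[554,86]; print(np.hypot(*d),np.degrees(np.arctan2(d[1],d[0])))
E
```

```text
[476.36758576 147.52020939 144.00000221] [-11.91034232 -28.93166148   3.0659462 ] 22.41528810392014
99.05315696407187 141.60475253221765
```

Force rises stiffly (about 31 N, well short of the stop pin), so the screw is firm. I'll back off and rise.

Request:
carry_out(targets=[24,0,-2.5,0,0,0,-1,28,0,-5,0,0,0,-2,32,0,-5.5,0,0,0,-2.5,32,0,-5.5,0,0,0,-2.5,32,0,-5.5,-30,0,0,-2.5,32,0,-5.5,-70,0,0,-2.5,32,0,-5.5,-110,0,0,-2.5,32,40,-5.5,-140,0,0,-2.5,32,80,-5.5,-140,0,0,-2.5,32,120,-5.5,-140,0,0,-2.5,32,120,-5.5,-140,0,0,-2.5])

```text
time_s: 14.25
ee_pos: [381.1, 227.5, 285.6]
tool_rot: [179.8, 0.0, 142.1]
contact_force: [0.1, 0.0, -0.0]
gripper_width: 31.8
gripper_force: 0.0
```

```bash
python3 - <<'E'
from h import *
s=telemetry.state(); print(s["ee_pos"],s["contact_force"])
t=eyes.camera("top"); c=eyes.camera("scene")
w=blob(t,"orange",(230,190,320,260)); u=cen(w); print(u,w.sum()/255)
if u: G=plane(t,u,143); d=G[:2]-[554,86];print(np.degrees(np.arctan2(d[1],d[0])))
ks=cen(blob(c,"red",(325,155,350,180))); print("knob scene",ks)
a=cv2.resize(c["color"][140:250,280:400,::-1],None,fx=3.3,fy=3.3,interpolation=2); b=cv2.resize(t["color"][150:260,200:320,::-1],None,fx=3.3,fy=3.3,interpolation=2)
cv2.imwrite("pics/fin.png",np.hstack([a,b]))
E
```

```text
[381.07214076 227.53288804 285.56374309] [ 0.12750206  0.00870079 -0.0482622 ]
(269.2409638554217, 229.04819277108433) 83.0
149.98198082003017
knob scene (336.46875, 167.34375)
```

View pics/fin.png

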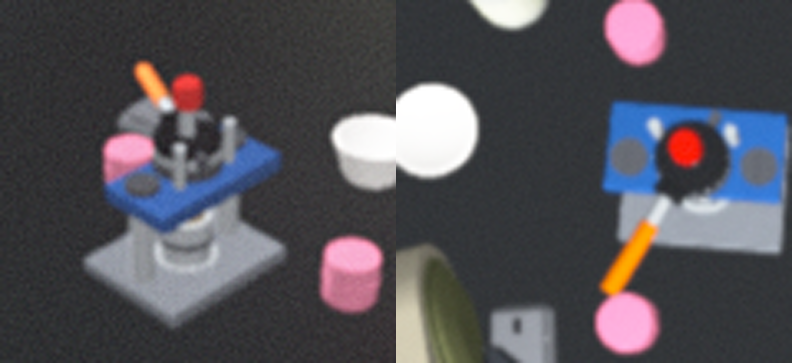

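The final view shows the lever home, with the knob at the same pixel as at the start. The handle has come back to about 150°, perhaps dragged through its free play as I backed off. There is plenty of time, so I'll wind it firm again and let go more carefully.

```bash
python3 - <<'E'
from plan import *
json.dump(dict(p=[381.0,227.6,285.0],rpy=[180,0,142.0]),open("cmd.json","w"))
a=polar(100,149.5,270); 
plan([(30,polar(150,147,280),146),(30,a,149.5),(30,a,149.5),(30,a,149.5),(30,polar(100,149.5,225),149.5),(30,polar(100,149.5,180),149.5),(30,polar(100,149.5,155),149.5),(28,polar(100,149.5,145),149.5),(28,polar(100,149.5,145),149.5),(22,polar(100,149.5,145),149.5),(22,polar(100,149.5,145),149.5)])
plan(arc(22,100,145,149.5,143.5,4)+[(22,polar(100,143.5,145),143.5)]*2)
plan(arc(22,100,145,143.5,139,5)+[(22,polar(100,139,145),139)]*3)
E
```

```text
11 [30, -74.1, -18.1, 5.0, 0.0, 0.0, -4.0, 30, -124.4, -18.1, 15.0, 0.0, 0.0, -7.5, 30, -124.4, -18.1, 15.0, 0.0, 0.0, -7.5, 30, -124.4, -18.1, 15.0, 0.0, 0.0, -7.5, 30, -124.4, -18.1, 60.0, 0.0, 0.0, -7.5, 30, -124.4, -18.1, 105.0, 0.0, 0.0, -7.5, 30, -124.4, -18.1, 130.0, 0.0, 0.0, -7.5, 28, -124.4, -18.1, 140.0, 0.0, 0.0, -7.5, 28, -124.4, -18.1, 140.0, 0.0, 0.0, -7.5, 22, -124.4, -18.1, 140.0, 0.0, 0.0, -7.5, 22, -124.4, -18.1, 140.0, 0.0, 0.0, -7.5]
6 [22, 0.0, 2.6, 0.0, 0.0, 0.0, 1.5, 22, -0.1, 5.2, 0.0, 0.0, 0.0, 3.0, 22, -0.3, 7.8, 0.0, 0.0, 0.0, 4.5, 22, -0.5, 10.4, 0.0, 0.0, 0.0, 6.0, 22, -0.5, 10.4, 0.0, 0.0, 0.0, 6.0, 22, -0.5, 10.4, 0.0, 0.0, 0.0, 6.0]
8 [22, 0.0, 1.6, 0.0, 0.0, 0.0, 0.9, 22, 0.0, 3.2, 0.0, 0.0, 0.0, 1.8, 22, -0.1, 4.7, 0.0, 0.0, 0.0, 2.7, 22, -0.2, 6.3, 0.0, 0.0, 0.0, 3.6, 22, -0.3, 7.9, 0.0, 0.0, 0.0, 4.5, 22, -0.3, 7.9, 0.0, 0.0, 0.0, 4.5, 22, -0.3, 7.9, 0.0, 0.0, 0.0, 4.5, 22, -0.3, 7.9, 0.0, 0.0, 0.0, 4.5]
```

Request:
carry_out(targets=[30,-74,-18,5,0,0,-4,30,-124.4,-18,15,0,0,-7.5,30,-124.4,-18,15,0,0,-7.5,30,-124.4,-18,15,0,0,-7.5,30,-124.4,-18,60,0,0,-7.5,30,-124.4,-18,105,0,0,-7.5,30,-124.4,-18,130,0,0,-7.5,28,-124.4,-18,140,0,0,-7.5,28,-124.4,-18,140,0,0,-7.5,22,-124.4,-18,140,0,0,-7.5,22,-124.4,-18,140,0,0,-7.5])

```text
time_s: 15.45
ee_pos: [470.9, 134.3, 145.5]
tool_rot: [179.9, 0.1, 149.3]
contact_force: [0.1, 0.1, -0.1]
gripper_width: 22.2
gripper_force: 0.0
```

Request:
carry_out(targets=[22,0,2.6,0,0,0,1.5,22,-0.1,5.2,0,0,0,3,22,-0.3,7.8,0,0,0,4.5,22,-0.5,10.4,0,0,0,6,22,-0.5,10.4,0,0,0,6,22,-0.5,10.4,0,0,0,6])

```text
time_s: 16.05
ee_pos: [475.7, 142.1, 144.9]
tool_rot: [-179.9, 0.1, 143.3]
contact_force: [-4.3, -8.4, 1.5]
gripper_width: 22.3
gripper_force: 4.2
```

Request:
carry_out(targets=[22,0,1.6,0,0,0,0.9,22,0,3.2,0,0,0,1.8,22,-0.1,4.7,0,0,0,2.7,22,-0.2,6.3,0,0,0,3.6,22,-0.3,7.9,0,0,0,4.5,22,-0.3,7.9,0,0,0,4.5,22,-0.3,7.9,0,0,0,4.5])

```text
time_s: 16.75
ee_pos: [478.6, 145.6, 143.9]
tool_rot: [-179.4, -0.0, 138.9]
contact_force: [-15.1, -27.3, 3.5]
gripper_width: 21.9
gripper_force: 15.0
```

```bash
python3 - <<'E'
from h import *
s=telemetry.state(); print(s["ee_pos"],s["contact_force"],s["gripper_width"])
d=s["ee_pos"][:2]-[554,86]; print(np.hypot(*d),np.degrees(np.arctan2(d[1],d[0])))
E
```

```text
[478.61005319 145.63282283 143.8898997 ] [-15.11355577 -27.32998636   3.46385683] 21.942844646849643
96.12344999404677 141.65629534135053
```

Same angle (141.65°) at the same 31 N, so the screw is at its firm end. I'll unload gently, open, then lift.

Request:
carry_out(targets=[22,0,-2,0,0,0,-1,22,0,-4,0,0,0,-2,36,0,-4,0,0,0,-2,36,0,-4,0,0,0,-2,36,0,-4,0,0,0,-2,36,0,-4,0,0,0,-2,36,0,-4,-35,0,0,-2,36,0,-4,-75,0,0,-2,36,0,-4,-115,0,0,-2,36,50,-4,-140,0,0,-2,36,100,-4,-140,0,0,-2,36,100,-4,-140,0,0,-2])

```text
time_s: 17.95
ee_pos: [400.2, 214.7, 285.5]
tool_rot: [179.8, -0.0, 141.0]
contact_force: [0.2, 0.2, -0.3]
gripper_width: 35.6
gripper_force: 0.0
```

```bash
python3 - <<'E'
from h import *
t=eyes.camera("top"); c=eyes.camera("scene")
w=blob(t,"orange",(230,190,320,260)); u=cen(w); print(u,w.sum()/255)
G=plane(t,u,143); d=G[:2]-[554,86];print(np.degrees(np.arctan2(d[1],d[0])))
ks=cen(blob(c,"red",(325,155,350,180))); print("knob scene",ks,cen(blob(t,"red",(270,180,310,210))))
E
```

```text
(269.29761904761904, 229.14285714285714) 84.0
150.1320074924336
knob scene (336.5820895522388, 167.44776119402985) (287.2, 194.0842105263158)
```

```bash
python3 -c "
from rig import r
print(r.job_done())"
```

```text
the job is handed in; nothing more can be done
None
```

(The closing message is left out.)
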